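# Clamp a round bar in a V-fixture

### The job

Set the loose round aluminium bar up for marking: lift it off its wooden rest, lay it in both V saddles of the grey clamping fixture, and slide it along the Vs until its end presses lightly against the stop screw. Then let go of it, swing the hinged strap over and press it down just until its sprung pad bears firmly on the bar, so that the bar stays clamped, seated in both Vs and up against the stop. Be gentle with both the stop and the pad (a hand's light push, never over 20 N on the stop nor under the pad), and leave the eraser, tape and sanding block where they are.

Things in the scene. Friction and masses are not known exactly. Their poses are not given: they have to be found in the camera images.
- bar: loose round aluminium bar, 28 mm diameter, 150 mm long, plain with a fine dark line near each end, 0.2 to 0.35 kg. Origin at its centre, x along its axis. At the start it lies in the wooden rest
- bar_rest: fixed pale wooden rest: base 150 x 70 x 10 mm with two notched supports, each 18 mm long (along x) and 42 mm wide, centred 50 mm either side of the middle, tops 37 mm above the worktop, so the bar's middle 80 mm can be gripped. Origin at the centre of the underside, x along the notches. The bar's axis lies 43.8 mm above the worktop here
- fixture: fixed clamping fixture: grey base 206 x 122 x 12 mm (x -94 to +112, y -47 to +75 mm), two dark V saddles at x = -47 and +47 mm, open 68 mm gap between them down to the base, stop bracket at the +x end, strap hinged at +y of the -x saddle. Origin on the underside below the V axis, midway between the saddles; x along the V axis towards the stop, z up
- v_axis (a point): point midway between the saddles on the line where the seated bar's axis lies, 55.8 mm above the worktop; axes as the fixture's. Each saddle is a 90 degree V, 26 mm long and 56 mm wide overall, its mouth 40 mm wide at 56 mm height
- stop_screw: steel stop screw, 14 mm diameter, in the bracket at the +x end, coaxial with the seated bar. Origin at the centre of its flat face, which looks to the fixture's -x; axes as the fixture's. Its setting differs (face 74 to 90 mm from the fixture's origin along x). Rigid: force rises steeply at contact. The touching bar's centre is 75 mm before it
- strap: steel clamp strap 22 mm wide, 7 mm thick, reaching 114 mm from its hinge. Origin on the hinge axis, at x = -47, y = +48, z = 84 mm of the fixture; x is the hinge axis (as the fixture's x), the strap runs along its own -y, its z is the outer face (top when closed). Axes as the fixture's = level, closed; at the start folded back 2.0 to 2.25 rad, leaning out to the fixture's +y; limit 2.5 rad
- strap_tab (a point): centre of the ridged tab on the strap's outer face, 94 mm from the hinge; closed fingers can push it all the way over. The hinge is stiff (0.45 N m, some 5 N at the tab) and stays wherever it is left. Pressing here with 10 to 12 N in all puts about 12 to 16 N under the pad, of which the hinge keeps some 8 to 12 N
- clamp_point (a point): top of the seated bar where the strap's pad meets it: 69.8 mm above the worktop at x = -47 mm of the fixture, 48 mm from the hinge. The pad is 18 mm square rubber, sprung (6 N/mm, 8 mm travel), on a spindle whose setting differs by up to 4 mm either way: the strap may stop up to about 0.1 rad above or below level, only to be felt
- desk_lamp: fixed green desk lamp at the back right. Its shade hangs over the worktop from 210 to 100 mm nearer the robot (-x) and 30 to 142 mm further left (+y) than this origin, between 0.33 and 0.46 m up: keep the arm and wrist clear of it, passing between it and the robot
- eraser: loose pink eraser, 20 x 44 x 12 mm, bystander; origin under its centre
- masking_tape: loose roll of masking tape, 98 mm wide, 25 mm high, bystander; origin under its centre
- sanding_block: loose dark sanding block, 64 x 98 x 24 mm, bystander; origin under its centre

How it is judged:
By the outcome, as a careful person would: the job done as asked, in the order asked, and still so for the second after the job is handed in, with the robot touching nothing.
It also fails if it takes over 72 s, if anything falls off the work surface, if the arm or the gripper's body presses on something with over 40 N, if the wrist force passes 120 N, or if a joint passes its speed limit or range.

### The arm

A 6-joint arm with a two-finger parallel gripper is mounted at the origin on a cart in front of the work surface, level with it; the furniture and walls round the work are solid. World frame = base frame: x ahead of the robot, y to its left, z up, the work surface at z = 0. Lengths are in m, angles in rad, forces in N, time in s.
With the tool pointing down it reaches from about 0.25 to 0.8 m from the base axis. Payload 3.9 kg.
Tool frame: the origin (TCP) lies at the very end of the fingers, on their centre line; the grasp point (between the pads) lies 19 mm behind it; z points along the fingers, y is the line along which they close (so a half turn about z gives the same grasp; the last joint's range is limited). The gripper opens to 85 mm and grips with 20 to 120 N. Pads are 22 mm wide; open, the fingers measure 114 mm over their backs; the gripper's body (76 mm by 85 mm) begins 54 mm behind the grasp point. The pads swing forward as they close: fully open they stand 13 mm farther back than shut.
Start: joints at [-1.327, 0.26, -0.138, 1.173, 0, 1.571], TCP at [0.127, -0.509, 0.231] pointing down, gripper open.
Joint ranges: [-2.78, 2.78], [-0.83, 1.72], [-1.28, 1.37], [-1.9, 2.12], [-1.57, 1.48], [-3.14, 3.14]. Speed limits (rad/s): [2.57, 2.57, 3.14, 3.14, 3.14, 3.14].

### API

Orientations are given as a 3x3 rotation matrix whose columns are the frame's x, y, z axes.
In Python, from bench import * gives the robot as it stands.
- The arm moves only by the shell command python3 -m crank 'ROWS' [FORCE]. ROWS is text: rows parted by semicolons, each of 7 numbers parted by spaces: the opening, from 0 (shut) to 1 (fully open), then the shift along the world's x, y, z in cm, then the turn, a rotation vector about the world's x, y, z in rad. In form: jaw x y z wx wy wz; .... A call has 1 to 20 rows; each row shifts and turns the commanded pose from where the row before left it; what a row does not reach is not made up. A row lasts 1/8 s, in which the tool goes at most 62.5 mm and 10.7 degrees, less where a joint would pass 70% of its speed; a pose out of reach is approached as far as the arm can. A call is refused whole if a number of a shift passes 6.25 or a number of a turn 0.188, either way. A call with a gripper value outside its range is refused whole. The fingers move at their own pace and stop on an object; FORCE is the grip in N (left out, the last holds). Time passes only in rows, so rows that do not move let the fingers close. It gives the time, the measured TCP pose, the force, the opening and the grip force at its end, in the units of the state.
- state(): the state, without advancing time (a new reading comes with each control period).
- get_image(name): name is "scene" or "top" or "wrist"; returns the picture (420x560x3 uint8, blue, green, red); there is no depth.
- camera_info(name): a dict with "fov_y" (degrees; the focal length in pixels is half the picture's height over the tangent of half this angle, whatever the lens; pixels are square), "cx", "cy" (the principal point, pixels), "distortion" ([k1, k2, p1, p2, k3] as OpenCV has them; the pictures are not rectified), "view" (4x4, takes a point from world to camera coordinates). Camera axes: x right, y down, z forward; pixel columns grow to the right and rows downward; lengths in m; the calibration is good to about 2 mm. A picture is of the moment at which its call begins: read the wrist's pose just before it. camera_info takes no time and is no camera call; for the wrist camera it gives the pose at the moment of the call.
- close_job(): hands the job in; it is judged then, once.
The state is a dict: "t": time; "joint_positions": joint angles; "dq": joint speeds; "joint_efforts": joint torques, N m; "position": TCP position; "tcp_rot": TCP orientation; "contact_force": force on the tool from outside, world axes, zero at the start; "torque": the same for the moment, N m; "grip_width": finger opening in m; "grasp_force": force on a finger pad.
Only numpy, scipy, OpenCV 4.12 (cv2) and the standard library are available. Lean on these libraries where they do the work, as an engineer would, in place of code of your own. Each camera call takes 0.05 s, during which the arm holds its last target. There are 200 camera calls.

## Working session

There is one attempt and no reset: what is moved stays moved. The work goes in short steps, Python scripts to look and compute and a shell command to move; the robot and the scene stay as the last step left them, time stands still between calls to the robot, and variables do not carry over. Pictures are saved under pics/ and viewed, at most 10 in all, crops included, and the job is handed in when it is done.

```bash
ls; mkdir -p pics
python3 - <<'E'
from bench import *
import cv2,numpy as np
for n in ("scene","top"):
    cv2.imwrite(f"pics/{n}0.png",get_image(n)); c=camera_info(n); print(n,c["fov_y"],c["cx"],c["cy"],c["distortion"]);print(np.round(c["view"],3).tolist())
s=state();print(s["t"],s["grip_width"],s["contact_force"],np.round(s["tcp_rot"],2).tolist())
E
```

```text
pics
scene 43.15007761063948 275.1545557789425 201.3691680659341 [-0.01808339  0.          0.          0.          0.        ]
[[-0.817, -0.577, -0.022, 0.567], [-0.312, 0.474, -0.823, 0.22], [0.485, -0.666, -0.567, 1.093], [0.0, 0.0, 0.0, 1.0]]
top 54.27912660713903 282.8711413731879 207.6784679643618 [-0.09021455  0.          0.          0.          0.        ]
[[0.156, -0.988, -0.002, 0.012], [-0.965, -0.152, -0.212, 0.636], [0.209, 0.035, -0.977, 0.926], [0.0, 0.0, 0.0, 1.0]]
0.1 0.0853269061815557 [-0.29732288 -0.05215123  0.70557537] [[0.97, 0.24, -0.0], [0.24, -0.97, 0.0], [0.0, -0.0, -1.0]]
```

View pics/top0.png

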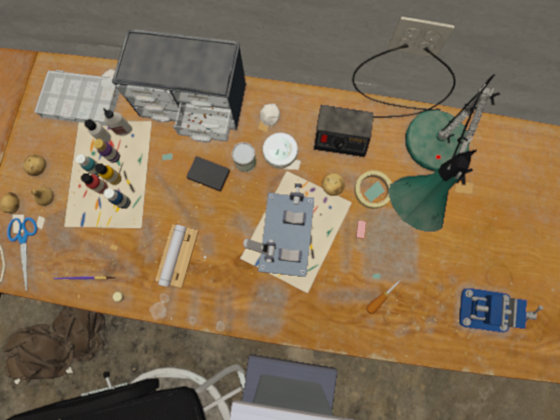

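View pics/scene0.png

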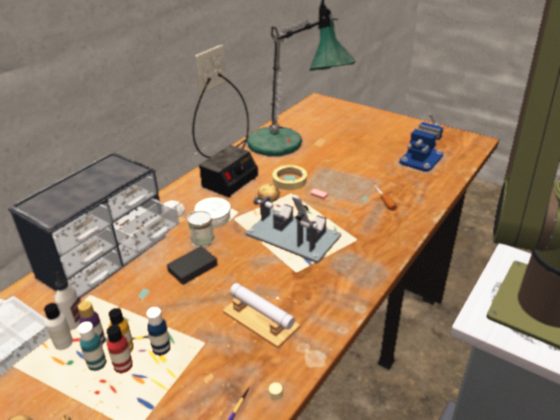

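The top view shows the bar at about (172,255) and the fixture at about (288,233). The stop bracket is at the top, the strap is folded out to the left near (262,248), and the eraser is at (361,230). I'll enlarge this area.

```bash
cat > h.py <<'E'
from bench import *
import cv2,numpy as np
def K(c,h=420):
    f=h/2/np.tan(np.radians(c["fov_y"])/2); return np.array([[f,0,c["cx"]],[0,f,c["cy"]],[0,0,1]])
def cast(c,uv,z):
    "pixels onto plane at height z"
    uv=np.array(uv,float).reshape(-1,1,2)
    p=cv2.undistortPoints(uv,K(c),np.array(c["distortion"])).reshape(-1,2)
    V=np.array(c["view"]);R,t=V[:3,:3],V[:3,3];o=-R.T@t
    d=np.c_[p,np.ones(len(p))]@R
    z=np.broadcast_to(z,len(p))
    return o+d*((z-o[2])/d[:,2])[:,None]
def proj(c,P):
    V=np.array(c["view"]);P=np.atleast_2d(P).astype(float)
    return cv2.projectPoints(P,cv2.Rodrigues(V[:3,:3])[0],V[:3,3],K(c),np.array(c["distortion"]))[0].reshape(-1,2)
E
python3 - <<'E'
from h import *
a=cv2.imread("pics/top0.png")
l=cv2.resize(a[215:295,145:205],None,fx=6,fy=6,interpolation=cv2.INTER_CUBIC)   
r=cv2.resize(a[180:280,235:310],None,fx=5,fy=5,interpolation=cv2.INTER_CUBIC)
im=np.zeros((500,745,3),np.uint8);im[:480,:360]=l;im[:,370:745]=r
cv2.imwrite("pics/crop0.png",im)
E
```

```text
(no output)
```

View pics/crop0.png

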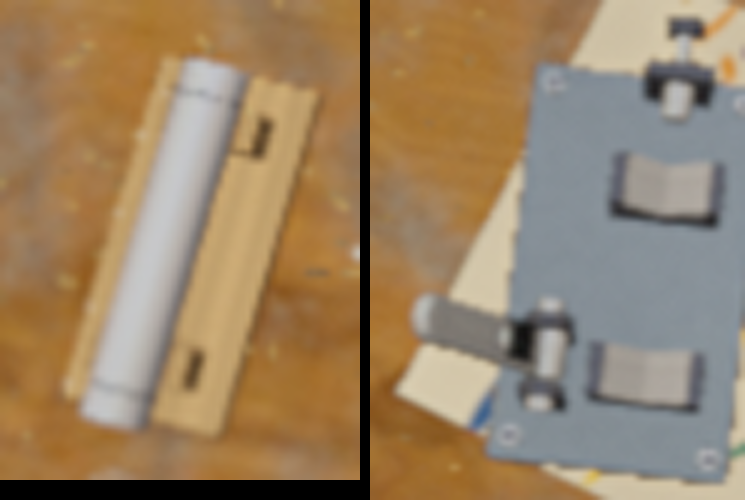

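Run:
```python
from h import *
c=camera_info("top")
b=cast(c,[(180.8,227.5),(164.2,284.2)],.0438);print("bar",b.round(4).tolist(),np.linalg.norm(b[0]-b[1]),b.mean(0),np.arctan2(*(b[0]-b[1])[[1,0]]))
f=cast(c,[(269,193),(259,271.6),(305.4,275.6)],.012);print(f.round(4).tolist(),np.linalg.norm(f[0]-f[1]),np.linalg.norm(f[2]-f[1]))
F=np.array([(.112,.075),(-.094,.075),(-.094,-.047)])
A,_=cv2.estimateAffinePartial2D(F,f[:,:2]);th=np.arctan2(A[1,0],A[0,0]);print("scale",np.hypot(A[0,0],A[1,0]),"yaw",th,"org",A[:,2])
# saddle centres at lowest V ~ z .036..; stop face lower edge
print(cast(c,[(294.4,217),(291.2,255)],.050).round(4).tolist(),cast(c,[(296.2,203.6)],.0558).round(4))
print("home rot yaw", state()["tcp_rot"][:,0] if 0 else "")
t=get_image("top");hsv=cv2.cvtColor(t,cv2.COLOR_BGR2HSV)
```

```text
bar [[0.5425, 0.3543, 0.0438], [0.3998, 0.3662, 0.0438]] 0.14313907886583557 [0.47113387 0.36025763 0.0438    ] -0.08333152940427628
[[0.671, 0.155, 0.012], [0.4682, 0.1468, 0.012], [0.4764, 0.0313, 0.012]] 0.20301842218462202 0.11580742482451177Traceback (most recent call last):
  File "<stdin>", line 6, in <module>
cv2.error: OpenCV(4.12.0) /io/opencv/modules/calib3d/src/ptsetreg.cpp:1108: error: (-215:Assertion failed) count >= 0 && to.checkVector(2) == count in function 'estimateAffinePartial2D'
```

```bash
python3 -m crank '1 2.9 5.2 0.7 0 0 -0.019;1 2.9 5.2 0.7 0 0 -0.019;1 2.9 5.2 0.7 0 0 -0.019;1 2.9 5.2 0.7 0 0 -0.019;1 2.9 5.2 0.7 0 0 -0.019;1 2.9 5.2 0.7 0 0 -0.019;1 2.9 5.2 0.7 0 0 -0.019;1 2.9 5.2 0.7 0 0 -0.019;1 2.9 5.2 0.7 0 0 -0.019;1 2.9 5.2 0.7 0 0 -0.019;1 4 2 0 0 0 0;1 4 2 0 0 0 0;1 0 0 0 0 0 0;1 0 0 0 0 0 0'
python3 - <<'E'
from h import *
c=camera_info("wrist");print(np.round(c["view"],3).tolist(),c["fov_y"],c["distortion"]);
cv2.imwrite("pics/w1.png",get_image("wrist"));np.save("w1.npy",c["view"])
E
```

```text
t: 1.85
position: [0.4966, 0.038, 0.3007]
tcp_rot: [[0.997, 0.071, -0.003], [0.071, -0.997, 0.01], [-0.002, -0.01, -1.0]]
contact_force: [-0.6, -0.0, -0.3]
grip_width: 0.0858
grasp_force: 0.0
[[0.07, -0.998, -0.011, 0.007], [-0.947, -0.07, 0.313, 0.41], [-0.312, -0.012, -0.95, 0.602], [0.0, 0.0, 0.0, 1.0]] 61.331902955212406 [-0.0151087  0.         0.         0.         0.       ]
```

View pics/w1.png

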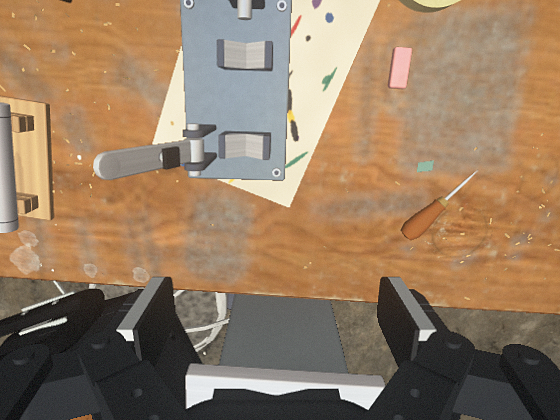

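The wrist view shows the saddles at about (245,54) and (245,145), the stop face near (245,19) and the strap tab near (115,165). I'll move 10 cm further out so the whole fixture is in view.

```bash
python3 -m crank '1 3.5 1.5 0 0 0 0;1 3.5 1.5 0 0 0 0;1 3.5 0 0 0 0 0;1 0 0 0 0 0 0;1 0 0 0 0 0 0'
python3 - <<'E'
from h import *
c=camera_info("wrist");a=get_image("wrist");cv2.imwrite("pics/w2.png",a);np.save("w2.npy",c["view"])
m=cv2.cvtColor(a,cv2.COLOR_BGR2HSV)
u=proj(c,[(.47,.155,.012),(.68,.155,.012),(.47,.03,.012),(.68,.03,.012)]);print(u.round())
x0,y0=np.maximum(u.min(0)-25,0).astype(int);x1,y1=(u.max(0)+25).astype(int)
cr=a[y0:y1,x0-60 if x0>60 else 0:x1];print("offset",max(x0-60,0),y0,cr.shape)
k=min(790/cr.shape[1],590/cr.shape[0]);print(k);cv2.imwrite("pics/w2c.png",cv2.resize(cr,None,fx=k,fy=k,interpolation=cv2.INTER_CUBIC))
E
```

```text
t: 2.52
position: [0.6021, 0.0561, 0.3015]
tcp_rot: [[0.996, 0.088, -0.003], [0.088, -0.996, 0.02], [-0.001, -0.02, -1.0]]
contact_force: [-0.3, -0.8, 0.2]
grip_width: 0.0852
grasp_force: 0.0
[[199. 253.]
 [203.  89.]
 [292. 261.]
 [310.  99.]]
offset 114 63 (223, 220, 3)
2.6457399103139014
```

View pics/w2c.png

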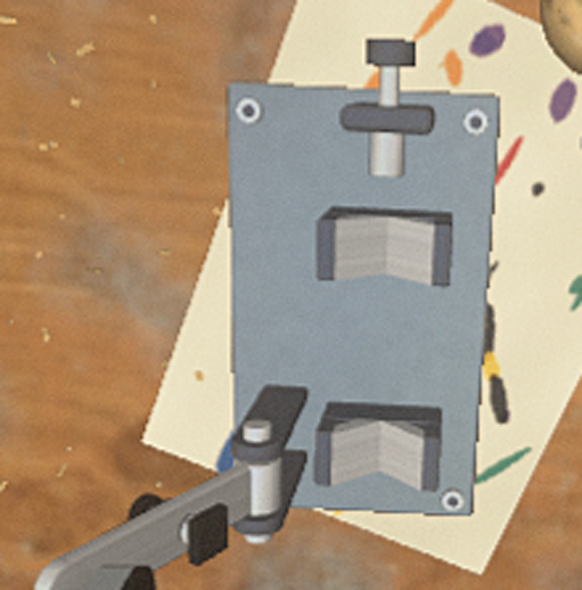

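Run:
```python
from h import *
c=camera_info("wrist");c["view"]=np.load("w2.npy")
q=lambda L:[(x/2.6457+114,y/2.6457+63) for x,y in L]
f=cast(c,q([(229,84),(498,96),(472,515),(238,507)]),.012)[:,:2]
F=np.array([(.112,.075),(.112,-.047),(-.094,-.047),(-.094,.075)])
def fit(F,f):
    a=(F-F.mean(0))@[1,1j];b=(f-f.mean(0))@[1,1j];s=np.vdot(a,b)/np.vdot(a,a);th=np.angle(s)
    R=np.array([[np.cos(th),-np.sin(th)],[np.sin(th),np.cos(th)]]);o=f.mean(0)-R@F.mean(0)
    print("scale",abs(s),"yaw",th,"org",o,"res mm",((f-o-F@R.T)*1000).round(1).tolist());return R,o
R,o=fit(F,f)
v=cast(c,q([(386,221),(389,271),(379,418),(383,478)]),.036)[:,:2];print("apex in fixture",((v-o)@R).round(4).tolist())
m=cast(c,q([(337,213),(335,276),(433,219),(433,282)]),.056)[:,:2];print("mouth",((m-o)@R).round(4).tolist())
s=cast(c,q([(371,173),(404,176),(387,178)]),[.056,.056,.0628])[:,:2];print("stop",((s-o)@R).round(4).tolist())
s=cast(c,q([(48,577)]),.17)[:,:2];print("tab end?",((s-o)@R).round(4).tolist())
st=state();print(st["position"],np.round(st["tcp_rot"],3).tolist())
```

```text
scale 0.9863478132102951 yaw 0.04653970192029822 org [0.56555334 0.07908105] res mm [[-0.8, -1.9], [-1.2, 1.4], [1.7, 1.7], [0.2, -1.3]]
apex in fixture [[0.0574, 0.0008], [0.0355, -0.0011], [-0.0335, 0.0016], [-0.0636, -0.001]]
mouth [[0.0626, 0.0199], [0.0363, 0.0204], [0.0619, -0.0197], [0.0356, -0.0208]]
stop [[0.0793, 0.0062], [0.0787, -0.0072], [0.0783, -0.0007]]
tab end? [[-0.0465, 0.1026]]
[0.6020714  0.05622336 0.30178737] [[0.996, 0.088, -0.003], [0.088, -0.996, 0.02], [-0.001, -0.02, -1.0]]
```

```bash
python3 -m crank '1 -2.7 5 0 -0.01 0 -0.03;1 -2.7 5 0 -0.01 0 -0.03;1 -2.7 5 0 0 0 -0.03;1 -2.7 5 0 0 0 -0.03;1 -2.7 5 -1 0 0 -0.03;1 -2.7 5.4 -1 0 0 -0.02;1 0 0 0 0 0 0;1 0 0 0 0 0 0'
python3 - <<'E'
from h import *
c=camera_info("wrist");a=get_image("wrist");cv2.imwrite("pics/w3.png",a);np.save("w3.npy",c["view"])
print(proj(c,[(.471,.36,.044)]))
E
```

```text
t: 3.58
position: [0.474, 0.1628, 0.2824]
tcp_rot: [[0.975, 0.217, -0.042], [0.221, -0.961, 0.164], [-0.004, -0.17, -0.986]]
contact_force: [0.6, -0.5, 0.1]
grip_width: 0.0847
grasp_force: 0.0
[[144.91694826 130.38688608]]
```

View pics/w3.png

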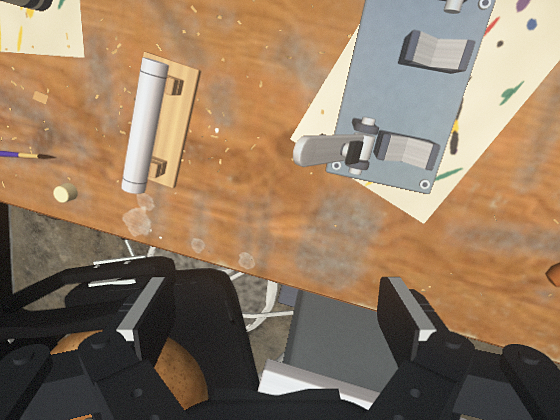

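The bar lies at about (143,125) px, clear in its rest. The tool fell short and tilted, so I'll check the joints.

Run:
```python
from h import *
s=state();print(np.round(s["joint_positions"],3),np.round(s["dq"],2))
c=camera_info("wrist");print(np.abs(np.array(c["view"])-np.load("w3.npy")).max())
q=[(153,61),(133,188)]
b=cast(c,q,[.0438,.0438]);print(b, np.linalg.norm(b[0]-b[1]),b.mean(0),np.arctan2(*(b[0]-b[1])[[1,0]]))
```

```text
[ 0.222  0.202 -0.095  1.279  0.17   3.141] [-0.    0.01  0.01  0.    0.   -0.  ]
0.00046495433977261635
[[0.54664713 0.35835989 0.0438    ]
 [0.39911285 0.36866964 0.0438    ]] 0.14789406686181716 [0.47287999 0.36351476 0.0438    ] -0.06976696622122949
```

Joint 6 hit its limit. I'll take the half-turn equivalent of this grasp while moving over the bar.

```bash
python3 -m crank '1 0 1 0 -0.16 -0.04 0.05;1 0 1.3 0 0 0 0.186;1 0 1.3 0 0 0 0.186;1 0 1.3 0 0 0 0.186;1 0 1.3 0 0 0 0.186;1 0 1.3 0 0 0 0.186;1 0 1.3 0 0 0 0.186;1 0 1.3 0 0 0 0.186;1 0 1.3 0 0 0 0.186;1 0 1.3 0 0 0 0.186;1 0 1.3 0 0 0 0.186;1 0 1.3 0 0 0 0.186;1 0 1.3 0 0 0 0.186;1 0 1.3 0 0 0 0.186;1 0 1.2 0 0 0 0.186;1 0 1 0 0 0 0.186;1 0 0 0 0 0 0;1 0 0 0 0 0 0'; python3 -c "
from h import *
s=state();R=np.array(s['tcp_rot']);print(np.round(s['joint_positions'],3),np.arctan2(R[1,0],R[0,0]),R[:,2])"
```

```text
t: 5.88
position: [0.48, 0.3457, 0.2816]
tcp_rot: [[-0.998, 0.055, 0.006], [0.055, 0.998, -0.023], [-0.007, -0.023, -1.0]]
contact_force: [0.2, -0.4, -0.9]
grip_width: 0.0852
grasp_force: 0.0
[ 0.636  0.371  0.154  1.363 -0.022  0.691] 3.0863890664313542 [ 0.0055987  -0.02300277 -0.99971972]
```

```bash
python3 -m crank '1 -0.1 0.8 -5 0.012 0.003 -0.008;1 -0.2 0.8 -5 0.011 0.003 -0.008;1 0 0 -4 0 0 0;1 0 0 -1 0 0 0;1 0 0 0 0 0 0;1 0 0 0 0 0 0'
python3 - <<'E'
from h import *
s=state();c=camera_info("wrist");a=get_image("wrist");cv2.imwrite("pics/w4.png",a);np.save("w4.npy",c["view"])
R=np.array(s['tcp_rot']);print(np.arctan2(R[1,0],R[0,0]),R[:,2])
print(proj(c,[(.547,.358,.044),(.399,.3685,.044)]))
E
```

```text
t: 6.62
position: [0.478, 0.3629, 0.1337]
tcp_rot: [[-0.998, 0.069, 0.002], [0.069, 0.998, 0.003], [-0.002, 0.003, -1.0]]
contact_force: [0.1, 0.5, 1.6]
grip_width: 0.0854
grasp_force: 0.0
3.072769358435024 [ 0.0023064   0.00250496 -0.9999942 ]
[[274.48306395 302.83234775]
 [274.49495868  96.39274793]]
```

View pics/w4.png

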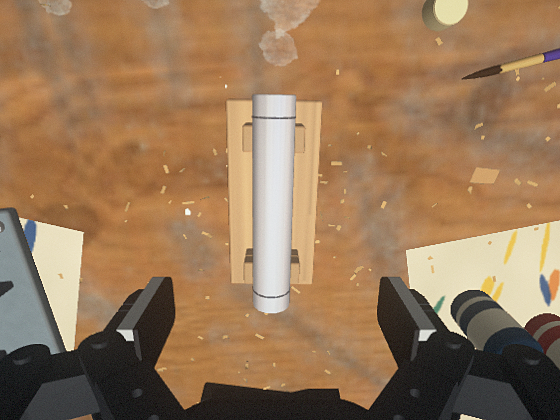

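The bar is centred between the fingers, with its axis at column 273 and its ends at rows 97 and 306. The line-up is good, so I'll go down and grip.

```bash
python3 -m crank '1 0 -0.1 -4 0 0 0.005;1 0 0 -4 0 0 0;1 0 0 -2.4 0 0 0;1 0 0 -0.4 0 0 0;1 0 0 0 0 0 0;0 0 0 0 0 0 0;0 0 0 0 0 0 0;0 0 0 0 0 0 0;0 0 0 0 0 0 0;0 0 0 0 0 0 0;0 0 0 0 0 0 0' 40
```

```text
t: 8.05
position: [0.4768, 0.3607, 0.0243]
tcp_rot: [[-0.998, 0.064, 0.0], [0.064, 0.998, -0.0], [-0.0, -0.0, -1.0]]
contact_force: [-1.2, -2.8, 6.4]
grip_width: 0.027
grasp_force: 39.1
```

```bash
python3 -m crank '0 0 0 2 0 0 0;0 0 0 5 0 0 0;0 0 0 5 0 0 0;0 0 0 5 0 0 0;0 0 0 5 0 0 0;0 1.4 -4.7 0 0 0 0.019;0 1.4 -4.7 0 0 0 0.019;0 1.4 -4.7 0 0 0 0.019;0 1.4 -4.7 0 0 0 0.019;0 1.4 -4.7 0 0 0 0.019;0 1.3 -4.7 0 0 0 0.019;0 0 0 0 0 0 0;0 0 0 0 0 0 0'
```

```text
t: 9.68
position: [0.559, 0.0793, 0.2429]
tcp_rot: [[-0.999, -0.05, -0.002], [-0.05, 0.999, 0.001], [0.002, 0.001, -1.0]]
contact_force: [0.2, 0.1, -2.6]
grip_width: 0.0269
grasp_force: 40.2
```

```bash
python3 -m crank '0 0 0 -5 0 0 0;0 0 0 -5 0 0 0;0 0 0 -1.5 0 0 0;0 0 0 0 0 0 0;0 0 0 0 0 0 0'
python3 - <<'E'
from h import *
s=state();c=camera_info("wrist");a=get_image("wrist");cv2.imwrite("pics/w5.png",a);np.save("w5.npy",c["view"])
cv2.imwrite("pics/w5c.png",cv2.resize(a[:,100:460],None,fx=1.4,fy=1.4,interpolation=cv2.INTER_CUBIC))
E
```

```text
t: 10.3
position: [0.5613, 0.0798, 0.1307]
tcp_rot: [[-0.999, -0.052, 0.003], [-0.052, 0.999, 0.001], [-0.003, 0.001, -1.0]]
contact_force: [-0.3, 0.5, -2.4]
grip_width: 0.0272
grasp_force: 40.2
```

View pics/w5c.png

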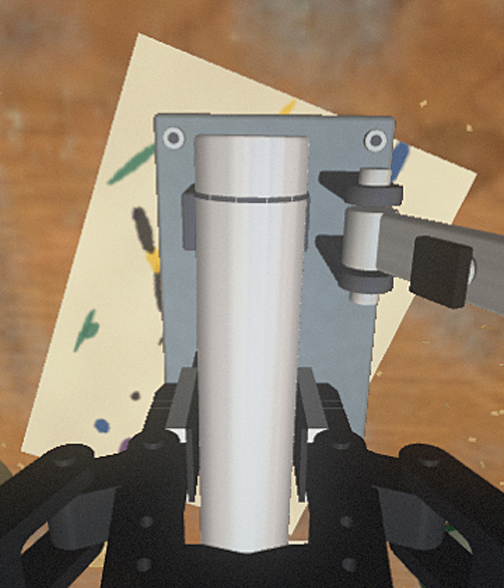

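Run:
```python
from h import *
c=camera_info("wrist");c["view"]=np.load("w5.npy")
q=lambda L:[(x/1.4+100,y/1.4) for x,y in L]
f=cast(c,q([(157,115),(393,115)]),.012)[:,:2]
F=np.array([(-.094,-.047),(-.094,.075)])
d=f[1]-f[0];th=np.arctan2(-d[0],d[1]);R=np.array([[np.cos(th),-np.sin(th)],[np.sin(th),np.cos(th)]])
o=f.mean(0)-R@F.mean(0);print("len",np.linalg.norm(d),"yaw",th,"org",o)
for th in (.05,):
  R=np.array([[np.cos(th),-np.sin(th)],[np.sin(th),np.cos(th)]]);o=f.mean(0)-R@F.mean(0);print("org@.05",o)
b=cast(c,q([(251.5,137),(250,500)]),[.149,.149])[:,:2];print("bar pts",b,"in fixture",(b-o)@R,np.arctan2(*(b[1]-b[0])[::-1]))
p=state()["position"][:2];print("tcp in fixture",(np.array(p)-o)@R)
sd=cast(c,q([(184,190),(184,248)]),.05)[:,:2];print("saddle left",(sd-o)@R)
```

```text
len 0.11729246333521576 yaw 0.05140733251469183 org [0.56678974 0.08133518]
org@.05 [0.56677676 0.08120206]
bar pts [[0.48237386 0.07774606]
 [0.58799438 0.0830152 ]] in fixture [[-0.08447015  0.00076671]
 [ 0.02128172  0.00075043]] 0.04984612060452065
tcp in fixture [-0.00541351 -0.00122553]
saddle left [[-0.0612937  -0.02794749]
 [-0.03503338 -0.02893513]]
```

```bash
python3 -m crank '0 0 0 -4 0 0 0;0 0 0 -4 0 0 0;0 0 0 -0.8 0 0 0;0 0 0 0 0 0 0;0 0 0 -0.3 0 0 0;0 0 0 -0.2 0 0 0;0 0 0 0 0 0 0'
```

```text
t: 11.22
position: [0.5608, 0.0792, 0.0367]
tcp_rot: [[-0.999, -0.051, 0.002], [-0.051, 0.999, 0.0], [-0.002, 0.0, -1.0]]
contact_force: [-0.1, -0.5, 0.1]
grip_width: 0.0269
grasp_force: 40.6
```

```bash
python3 -m crank '0 0 0 -0.05 0 0 0;0.5 0 0 0 0 0 0;0.5 0 0 0 0 0 0;0.5 0 0 0 0 0 0;0 0 0 0 0 0 0;0 0 0 0 0 0 0;0 0 0 0 0 0 0;0 0 0 0 0 0 0;0 0 0 0 0 0 0' 20
```

```text
t: 12.35
position: [0.5594, 0.0789, 0.035]
tcp_rot: [[-0.999, -0.051, -0.001], [-0.051, 0.999, -0.0], [0.001, -0.0, -1.0]]
contact_force: [-0.8, -2.3, 0.8]
grip_width: 0.0273
grasp_force: 20.0
```

```bash
python3 -m crank '0 0.4 0.02 0 0 0 0;0 0.3 0.015 0 0 0 0;0 0 0 0 0 0 0'
```

```text
t: 12.72
position: [0.5597, 0.0788, 0.0349]
tcp_rot: [[-0.999, -0.051, -0.013], [-0.051, 0.999, -0.001], [0.013, -0.0, -1.0]]
contact_force: [-14.1, -2.4, 14.9]
grip_width: 0.0275
grasp_force: 21.1
```

```bash
python3 -m crank '0 -0.4 -0.02 0 0 0 0;0 0 0 0 0 0 0'
python3 - <<'E'
from h import *
c=camera_info("wrist");w=get_image("wrist");t=get_image("top");s=get_image("scene")
P=(.5667,.08,.06);cs=camera_info("scene");u=proj(cs,P)[0].astype(int)
A=cv2.resize(s[u[1]-50:u[1]+50,u[0]-60:u[0]+60],(480,400),interpolation=cv2.INTER_CUBIC)
B=cv2.resize(w[:,130:430],(286,400))
cv2.imwrite("pics/c6.png",np.hstack([A,B]))
E
```

```text
t: 12.98
position: [0.5599, 0.0789, 0.035]
tcp_rot: [[-0.999, -0.051, -0.005], [-0.051, 0.999, -0.0], [0.005, -0.0, -1.0]]
contact_force: [-6.7, -2.4, 6.3]
grip_width: 0.0276
grasp_force: 20.4
```

View pics/c6.png

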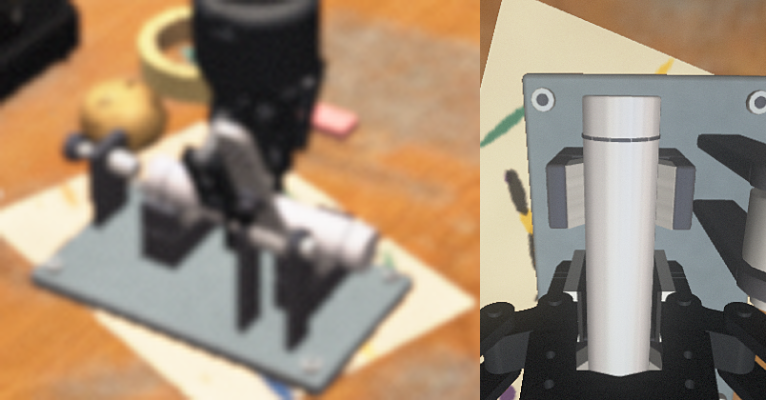

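The bar is seated in both Vs with a visible gap to the stop (scene crop near (130,165)). So the resistance is friction from pressing down, not the stop. I'll take off the downward load and slide again.

```bash
python3 -m crank '0 -0.2 -0.01 0.1 0 0 0;0 0 0 0.1 0 0 0;0 0 0 0 0 0 0'
```

```text
t: 13.5
position: [0.5611, 0.0795, 0.0369]
tcp_rot: [[-0.999, -0.051, -0.0], [-0.051, 0.999, 0.001], [0.0, 0.001, -1.0]]
contact_force: [0.0, 0.2, -2.7]
grip_width: 0.0275
grasp_force: 19.9
```

```bash
python3 -m crank '0 0.3 0.015 -0.05 0 0 0;0 0.2 0.01 0 0 0 0;0 0 0 0 0 0 0'
```

```text
t: 13.88
position: [0.566, 0.0795, 0.0365]
tcp_rot: [[-0.999, -0.051, -0.0], [-0.051, 0.999, 0.0], [0.0, 0.0, -1.0]]
contact_force: [0.1, 0.5, -2.9]
grip_width: 0.0277
grasp_force: 19.9
```

```bash
python3 -m crank '0 0.2 0.01 -0.05 0 0 0;0 0.1 0.005 0 0 0 0;0 0 0 0 0 0 0'
```

```text
t: 14.25
position: [0.5687, 0.0796, 0.0361]
tcp_rot: [[-0.999, -0.051, -0.001], [-0.051, 0.999, 0.0], [0.001, 0.0, -1.0]]
contact_force: [0.1, -0.4, -2.6]
grip_width: 0.0275
grasp_force: 19.9
```

```bash
python3 -m crank '0 0.1 0.005 -0.02 0 0 0;0 0.1 0.005 0 0 0 0;0 0 0 0 0 0 0'
```

```text
t: 14.62
position: [0.5707, 0.0797, 0.0359]
tcp_rot: [[-0.999, -0.051, -0.001], [-0.051, 0.999, 0.0], [0.001, 0.0, -1.0]]
contact_force: [-0.8, 0.0, -4.1]
grip_width: 0.0277
grasp_force: 19.9
```

```bash
python3 -m crank '0 0 0 -0.05 0 0 0;0 0 0 0 0 0 0'; python3 -m crank '0 0.05 0 0 0 0 0;0 0 0 0 0 0 0'
```

```text
t: 14.88
position: [0.5706, 0.0796, 0.0354]
tcp_rot: [[-0.999, -0.051, -0.001], [-0.051, 0.999, 0.0], [0.001, 0.0, -1.0]]
contact_force: [-0.1, -0.6, -2.4]
grip_width: 0.0271
grasp_force: 20.0
t: 15.12
position: [0.5708, 0.0796, 0.0354]
tcp_rot: [[-0.999, -0.051, -0.001], [-0.051, 0.999, 0.0], [0.001, 0.0, -1.0]]
contact_force: [-0.8, -0.6, -2.2]
grip_width: 0.027
grasp_force: 20.0
```

```bash
python3 -m crank '0 0 0 -0.06 0 0 0;0 0 0 0 0 0 0'; python3 -m crank '0 0.1 0.005 0 0 0 0;0 0 0 0 0 0 0';python3 -m crank '0 0.1 0.005 0 0 0 0;0 0 0 0 0 0 0'
```

```text
t: 15.38
position: [0.5709, 0.0796, 0.0352]
tcp_rot: [[-0.999, -0.051, -0.001], [-0.051, 0.999, -0.0], [0.001, -0.0, -1.0]]
contact_force: [-2.8, -1.5, 4.0]
grip_width: 0.0273
grasp_force: 20.4
t: 15.62
position: [0.5712, 0.0794, 0.0351]
tcp_rot: [[-0.999, -0.051, -0.002], [-0.051, 0.999, -0.0], [0.002, -0.0, -1.0]]
contact_force: [-5.5, -1.6, 5.2]
grip_width: 0.0269
grasp_force: 20.8
t: 15.88
position: [0.5713, 0.0793, 0.035]
tcp_rot: [[-0.999, -0.05, -0.004], [-0.05, 0.999, -0.001], [0.004, -0.0, -1.0]]
contact_force: [-6.4, -1.7, 6.5]
grip_width: 0.0273
grasp_force: 21.0
```

```bash
python3 -m crank '0 0 0 0.06 0 0 0;0 0 0 0 0 0 0'; python3 -m crank '0 0.05 0.003 0 0 0 0;0 0 0 0 0 0 0';python3 -m crank '0 0.05 0.003 0 0 0 0;0 0 0 0 0 0 0'
```

```text
t: 16.12
position: [0.5722, 0.0794, 0.0351]
tcp_rot: [[-0.999, -0.051, -0.002], [-0.051, 0.999, -0.001], [0.002, -0.0, -1.0]]
contact_force: [-3.4, -1.7, 1.4]
grip_width: 0.0276
grasp_force: 20.4
t: 16.38
position: [0.573, 0.0795, 0.0351]
tcp_rot: [[-0.999, -0.051, -0.002], [-0.051, 0.999, -0.001], [0.002, -0.0, -1.0]]
contact_force: [-4.1, -2.7, 1.5]
grip_width: 0.0274
grasp_force: 20.4
t: 16.62
position: [0.573, 0.0795, 0.0351]
tcp_rot: [[-0.999, -0.051, -0.003], [-0.051, 0.999, -0.001], [0.003, -0.0, -1.0]]
contact_force: [-4.9, -2.7, 3.0]
grip_width: 0.0272
grasp_force: 20.5
```

```bash
python3 -m crank '0 0.05 -0.02 0.03 0 0 0;0 0 0 0 0 0 0';python3 -m crank '0 0.05 0 0 0 0 0;0 0 0 0 0 0 0';python3 -m crank '0 0.05 0 0 0 0 0;0 0 0 0 0 0 0'
```

```text
t: 16.88
position: [0.573, 0.0795, 0.0351]
tcp_rot: [[-0.999, -0.051, -0.004], [-0.051, 0.999, -0.0], [0.004, 0.0, -1.0]]
contact_force: [-5.4, -2.0, 1.2]
grip_width: 0.0274
grasp_force: 20.4
t: 17.12
position: [0.573, 0.0795, 0.0351]
tcp_rot: [[-0.999, -0.051, -0.005], [-0.051, 0.999, -0.0], [0.005, 0.0, -1.0]]
contact_force: [-6.7, -2.7, 2.0]
grip_width: 0.0271
grasp_force: 20.5
t: 17.38
position: [0.573, 0.0795, 0.0351]
tcp_rot: [[-0.999, -0.051, -0.005], [-0.051, 0.999, -0.0], [0.005, 0.0, -1.0]]
contact_force: [-8.2, -2.5, 3.3]
grip_width: 0.0274
grasp_force: 20.6
```

The position holds at x=0.573 while the push grows to about 8 N, so the bar is on the stop where expected. I'll release and check.

```bash
python3 -m crank '0.6 0 0 0 0 0 0;0.6 0 0 0 0 0 0;0.6 0 0 0 0 0 0;0.6 -0.2 0 4 0 0 0;0.6 0 0 5 0 0 0;0.6 0 0 5 0 0 0;0.6 -5 0 3 0 0 0;0.6 -5 0 0 0 0 0;0.6 -5 0 0 0 0 0;0.6 0 0 0 0 0 0;0.6 0 0 0 0 0 0'
python3 - <<'E'
from h import *
s=state();print(s["t"],np.round(s["joint_positions"],2))
c=camera_info("wrist");w=get_image("wrist");np.save("w7.npy",c["view"]);cv2.imwrite("pics/w7.png",w)
u=proj(c,[(.642,.083,.056),(.52,.077,.056),(.516,.2,.17)]);print(u)
x0,y0=np.clip(u.min(0)-50,0,None).astype(int);x1,y1=(u.max(0)+50).astype(int)
cr=w[y0:y1,x0:x1];k=min(790/cr.shape[1],590/cr.shape[0]);print(x0,y0,k,cr.shape)
cv2.imwrite("pics/w7c.png",cv2.resize(cr,None,fx=k,fy=k,interpolation=cv2.INTER_CUBIC))
E
```

```text
t: 18.75
position: [0.4247, 0.0799, 0.2063]
tcp_rot: [[-0.999, -0.051, 0.002], [-0.051, 0.999, 0.001], [-0.002, 0.001, -1.0]]
contact_force: [0.2, -0.7, 0.9]
grip_width: 0.0512
grasp_force: 0.0
18.75 [ 0.19  0.11 -0.39  1.06  0.    0.13]
[[267.56618001 392.84056739]
 [266.75301591 290.7231926 ]
 [454.76993582 386.50226044]]
216 240 2.7430555555555554 (180, 288, 3)
```

View pics/w7c.png

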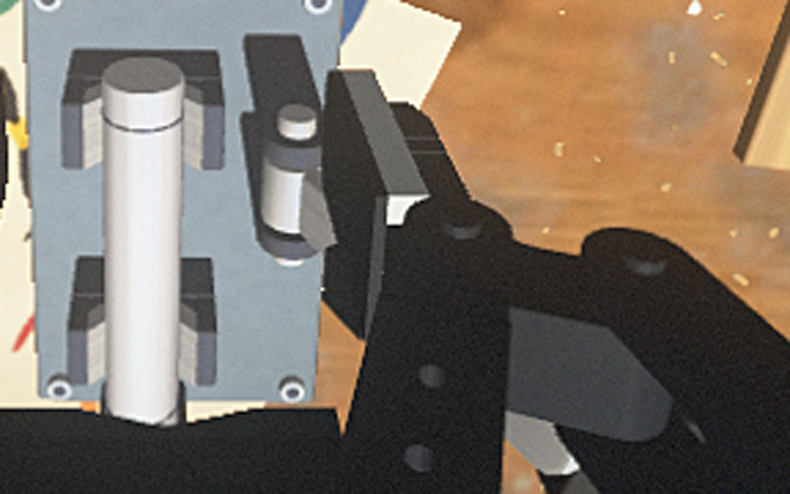

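The wrist view shows the bar lying in both Vs, with its near end at about (143,80) crop px, past the near saddle. The stop end is half hidden behind the gripper. My 10 views are used up, so from here I go by numbers. Next is the strap's fold angle from the saved views.

```bash
python3 -m crank '0 0 4 1 0 0 0;0 0 5 1 0 0 0;0 3 5 1 0 0 0;0 3 2 0 0 0 0;0 2.8 0 0 0 0 0;0 0 0 0 0 0 0;0 0 0 0 0 0 0'
python3 - <<'E'
from h import *
th=.05;R=np.array([[np.cos(th),-np.sin(th)],[np.sin(th),np.cos(th)]]);o=np.array([.5667,.0805])
c=camera_info("wrist")
for n,px in (("w1",(94,166)),("w2",(129,285)),("w3",(293,150))):
    c["view"]=np.load(n+".npy")
    for phi in (1.9,2.0,2.1,2.2,2.3):
        P=[]
        for dx in (-.011,0,.011):
            p=np.array([-.047+dx,.048-.114*np.cos(phi)]);P.append([*(o+R@p),.084+.114*np.sin(phi)])
        print(n,px,phi,proj(c,P).round(0).tolist())
E
```

```text
t: 19.68
position: [0.5116, 0.2395, 0.2351]
tcp_rot: [[-0.999, -0.05, -0.002], [-0.05, 0.999, -0.0], [0.002, -0.0, -1.0]]
contact_force: [-0.6, 0.3, 0.1]
grip_width: -0.0001
grasp_force: 0.0
w1 (94, 166) 1.9 [[111.0, 185.0], [109.0, 170.0], [107.0, 155.0]]
w1 (94, 166) 2.0 [[99.0, 183.0], [97.0, 168.0], [95.0, 154.0]]
w1 (94, 166) 2.1 [[89.0, 181.0], [87.0, 167.0], [85.0, 152.0]]
w1 (94, 166) 2.2 [[81.0, 179.0], [79.0, 165.0], [77.0, 151.0]]
w1 (94, 166) 2.3 [[75.0, 177.0], [73.0, 163.0], [71.0, 149.0]]
w2 (129, 285) 1.9 [[142.0, 306.0], [141.0, 295.0], [140.0, 283.0]]
w2 (129, 285) 2.0 [[132.0, 303.0], [131.0, 292.0], [129.0, 280.0]]
w2 (129, 285) 2.1 [[123.0, 299.0], [121.0, 288.0], [120.0, 276.0]]
w2 (129, 285) 2.2 [[115.0, 295.0], [114.0, 284.0], [112.0, 272.0]]
w2 (129, 285) 2.3 [[109.0, 290.0], [107.0, 279.0], [106.0, 268.0]]
w3 (293, 150) 1.9 [[311.0, 173.0], [314.0, 157.0], [318.0, 140.0]]
w3 (293, 150) 2.0 [[296.0, 169.0], [299.0, 153.0], [302.0, 137.0]]
w3 (293, 150) 2.1 [[283.0, 164.0], [285.0, 149.0], [288.0, 133.0]]
w3 (293, 150) 2.2 [[271.0, 160.0], [274.0, 145.0], [276.0, 129.0]]
w3 (293, 150) 2.3 [[261.0, 156.0], [263.0, 141.0], [266.0, 126.0]]
```

```bash
python3 -m crank '0 0.1 0 -4 0 0 0;0 0.1 -1 -2.3 0 0 0;0 0.1 -1.5 0 0 0 0;0 0 0 0 0 0 0' ; python3 -m crank '0 0.05 -1 0 0 0 0;0 0.05 -1 0 0 0 0;0 0 0 0 0 0 0'
```

```text
t: 20.18
position: [0.5147, 0.2136, 0.1739]
tcp_rot: [[-0.999, -0.049, 0.0], [-0.049, 0.999, 0.001], [-0.0, 0.001, -1.0]]
contact_force: [0.1, 0.2, 0.2]
grip_width: -0.0
grasp_force: 0.0
t: 20.55
position: [0.5158, 0.194, 0.1732]
tcp_rot: [[-0.999, -0.05, -0.0], [-0.05, 0.999, 0.0], [0.0, 0.0, -1.0]]
contact_force: [1.1, 0.1, 0.6]
grip_width: 0.0003
grasp_force: 0.0
```

```bash
python3 -m crank '0 0.05 -1 0 0 0 0;0 0.05 -1 0 0 0 0;0 0 0 0 0 0 0' ; python3 -m crank '0 0.05 -1 0 0 0 0;0 0.05 -1 0 0 0 0;0 0 0 0 0 0 0'
```

```text
t: 20.92
position: [0.5167, 0.1765, 0.1743]
tcp_rot: [[-0.999, -0.051, 0.0], [-0.051, 0.999, 0.006], [-0.0, 0.006, -1.0]]
contact_force: [-2.8, 5.9, 8.1]
grip_width: 0.0002
grasp_force: 5.3
t: 21.3
position: [0.5177, 0.1595, 0.1792]
tcp_rot: [[-0.999, -0.053, 0.004], [-0.053, 0.999, 0.014], [-0.004, 0.013, -1.0]]
contact_force: [-12.7, 11.4, 34.2]
grip_width: -0.0002
grasp_force: 19.4
```

The fingertips caught on top of the tab ridge. I'll lift off, back out, go lower and push with the side of the fingers.

```bash
python3 -m crank '0 -0.05 0.5 0.8 0 0 0;0 -0.1 2 0.5 0 0 0;0 -0.05 1.2 0 0 0 0;0 0 0 0 0 0 0' ; python3 -m crank '0 0 0 -1.5 0 0 0;0 0 0 -1.7 0 0 0;0 0 0 0 0 0 0'; python3 -c "
from h import *
c=camera_info('wrist');w=get_image('wrist');cv2.imwrite('pics/w8.png',w);np.save('w8.npy',c['view'])"
```

```text
t: 21.8
position: [0.5152, 0.1925, 0.1847]
tcp_rot: [[-0.999, -0.053, -0.002], [-0.053, 0.999, -0.001], [0.002, -0.001, -1.0]]
contact_force: [-0.0, 1.0, 0.4]
grip_width: -0.0002
grasp_force: 0.0
t: 22.18
position: [0.5137, 0.1905, 0.1512]
tcp_rot: [[-0.999, -0.05, -0.006], [-0.05, 0.999, -0.002], [0.006, -0.002, -1.0]]
contact_force: [0.7, -0.4, 0.1]
grip_width: 0.0002
grasp_force: 0.0
```

```bash
python3 -m crank '0 0.15 -1 0 0 0 0;0 0.05 -1 0 0 0 0;0 0 0 0 0 0 0' ; python3 -m crank '0 0.05 -0.7 0 0 0 0;0 0 0 0 0 0 0'
```

```text
t: 22.6
position: [0.5178, 0.1706, 0.1542]
tcp_rot: [[-0.999, -0.049, -0.0], [-0.049, 0.999, 0.0], [0.0, 0.0, -1.0]]
contact_force: [0.5, 0.2, -0.1]
grip_width: 0.0004
grasp_force: 0.0
t: 22.85
position: [0.5184, 0.165, 0.1543]
tcp_rot: [[-0.999, -0.051, 0.0], [-0.051, 0.999, 0.002], [-0.0, 0.002, -1.0]]
contact_force: [-1.3, 3.1, 2.2]
grip_width: -0.0002
grasp_force: 1.3
```

```bash
python3 -m crank '0 -0.1 -0.7 0 0 0 0;0 0 0 0 0 0 0' ; python3 -m crank '0 -0.05 -0.7 0 0 0 0;0 0 0 0 0 0 0'
```

```text
t: 23.1
position: [0.5183, 0.1584, 0.1546]
tcp_rot: [[-0.999, -0.051, 0.002], [-0.051, 0.999, 0.002], [-0.002, 0.002, -1.0]]
contact_force: [1.6, 3.5, 3.2]
grip_width: 0.0001
grasp_force: 2.0
t: 23.35
position: [0.5175, 0.151, 0.1541]
tcp_rot: [[-0.999, -0.051, 0.001], [-0.051, 0.999, 0.001], [-0.001, 0.001, -1.0]]
contact_force: [2.2, 3.1, 1.2]
grip_width: -0.0002
grasp_force: 1.8
```

```bash
python3 -m crank '0 0.02 -0.8 0 0 0 0;0 0.03 -0.8 0 0 0 0;0 0 0 0 0 0 0' ; python3 -m crank '0 0.05 -0.8 0 0 0 0;0 0.05 -0.8 0 0 0 0;0 0 0 0 0 0 0'; python3 -m crank '0 0.05 -0.8 0 0 0 0;0 0.05 -0.8 0 0 0 0;0 0 0 0 0 0 0'
```

```text
t: 23.72
position: [0.5174, 0.1345, 0.1537]
tcp_rot: [[-0.999, -0.051, -0.0], [-0.051, 0.999, 0.0], [0.0, 0.0, -1.0]]
contact_force: [1.4, 3.7, 1.9]
grip_width: -0.0001
grasp_force: 1.6
t: 24.1
position: [0.5171, 0.1185, 0.1528]
tcp_rot: [[-0.999, -0.051, -0.003], [-0.051, 0.999, -0.0], [0.003, -0.0, -1.0]]
contact_force: [0.7, 3.9, -1.5]
grip_width: -0.0
grasp_force: 1.4
t: 24.48
position: [0.5177, 0.1025, 0.153]
tcp_rot: [[-0.999, -0.051, -0.004], [-0.051, 0.999, -0.0], [0.004, -0.0, -1.0]]
contact_force: [-0.6, 3.2, -0.3]
grip_width: -0.0002
grasp_force: 1.3
```

```bash
python3 -m crank '0 0 0.6 0.5 0 0 0;0 -0.05 0 2 0 0 0;0 0 0 0 0 0 0' ; python3 -m crank '0 0.05 -0.9 -0.5 0 0 0;0 0 -0.7 -0.4 0 0 0;0 0 0 0 0 0 0';  python3 -m crank '0 0.05 -0.7 -0.5 0 0 0;0 0 0 0 0 0 0'
```

```text
t: 24.85
position: [0.5197, 0.1086, 0.1802]
tcp_rot: [[-0.999, -0.051, 0.003], [-0.051, 0.999, -0.001], [-0.002, -0.001, -1.0]]
contact_force: [-0.0, -0.3, -0.6]
grip_width: 0.0002
grasp_force: 0.0
t: 25.22
position: [0.5185, 0.0917, 0.1688]
tcp_rot: [[-0.999, -0.05, -0.002], [-0.05, 0.999, -0.0], [0.002, -0.0, -1.0]]
contact_force: [0.1, 0.7, -0.8]
grip_width: 0.0
grasp_force: 0.0
t: 25.48
position: [0.5195, 0.0851, 0.1644]
tcp_rot: [[-0.999, -0.05, -0.001], [-0.05, 0.999, -0.0], [0.001, -0.0, -1.0]]
contact_force: [0.7, 0.4, 0.0]
grip_width: 0.0
grasp_force: 0.2
```

```bash
python3 -m crank '0 0.03 -0.6 -0.7 0 0 0;0 0 0 0 0 0 0' ; python3 -m crank '0 0.03 -0.6 -0.7 0 0 0;0 0 0 0 0 0 0';  python3 -m crank '0 0.03 -0.5 -0.8 0 0 0;0 0 0 0 0 0 0'
```

```text
t: 25.72
position: [0.52, 0.0791, 0.1573]
tcp_rot: [[-0.999, -0.05, -0.001], [-0.05, 0.999, -0.0], [0.001, -0.0, -1.0]]
contact_force: [-0.2, -0.0, 1.1]
grip_width: 0.0004
grasp_force: 0.2
t: 25.98
position: [0.5202, 0.0732, 0.1503]
tcp_rot: [[-0.999, -0.05, -0.001], [-0.05, 0.999, -0.0], [0.001, -0.0, -1.0]]
contact_force: [-0.2, -0.1, 1.2]
grip_width: 0.0
grasp_force: 0.2
t: 26.22
position: [0.5203, 0.0683, 0.1423]
tcp_rot: [[-0.999, -0.051, -0.001], [-0.051, 0.999, -0.0], [0.001, -0.0, -1.0]]
contact_force: [-0.2, -0.1, 1.4]
grip_width: -0.0001
grasp_force: 0.1
```

```bash
python3 -m crank '0 0.03 -0.6 -0.7 0 0 0;0 0.03 -0.5 -0.7 0 0 0;0 0 0 0 0 0 0' ; python3 -m crank '0 0.03 -0.25 -0.6 0 0 0;0 0 0 0 0 0 0';  python3 -m crank '0 0.03 -0.25 -0.6 0 0 0;0 0 0 0 0 0 0'
```

```text
t: 26.6
position: [0.5206, 0.0572, 0.1278]
tcp_rot: [[-0.999, -0.05, -0.002], [-0.05, 0.999, -0.0], [0.002, -0.0, -1.0]]
contact_force: [-0.1, 0.4, 0.0]
grip_width: 0.0001
grasp_force: 0.1
t: 26.85
position: [0.5209, 0.0546, 0.1221]
tcp_rot: [[-0.999, -0.051, -0.002], [-0.051, 0.999, -0.001], [0.002, -0.001, -1.0]]
contact_force: [0.5, -0.2, -0.6]
grip_width: -0.0003
grasp_force: 0.0
t: 27.1
position: [0.5215, 0.0524, 0.1162]
tcp_rot: [[-0.999, -0.051, -0.001], [-0.051, 0.999, -0.0], [0.001, -0.0, -1.0]]
contact_force: [-0.1, 0.6, 0.1]
grip_width: 0.0002
grasp_force: 0.0
```

There is no contact where the strap should be. I'll back out along -x and measure the strap's angle from the images.

```bash
python3 -m crank '0 -3 0 0.5 0 0 0;0 -5 0 3 0 0 0;0 -5 0 4 0 0 0;0 -3 0 4 0 0 0;0 0 0 0 0 0 0;0 0 0 0 0 0 0'
python3 - <<'E'
from h import *
c=camera_info("wrist");w=get_image("wrist");np.save("w9.npy",c["view"]);cv2.imwrite("pics/w9.png",w);t=get_image("top");cv2.imwrite("pics/t9.png",t);s=get_image("scene");cv2.imwrite("pics/s9.png",s)
t0=cv2.imread("pics/top0.png");s0=cv2.imread("pics/scene0.png")
th=.05;R=np.array([[np.cos(th),-np.sin(th)],[np.sin(th),np.cos(th)]]);o=np.array([.5667,.0805])
ct,cs=camera_info("top"),camera_info("scene")
def smp(im,uv): return [im[int(round(v)),int(round(u))].tolist() if 0<=v<420 and 0<=u<560 else None for u,v in uv]
for n,a,b,cc in (("top",t0,t,ct),("scene",s0,s,cs)):
    d=cv2.absdiff(a,b).max(2);u=proj(cc,[(*(o+R@np.array([-.047,y])),z) for y,z in((.048,.084),(.15,.15),(-.066,.084),(.048,.2))]);
    x0,y0=u.min(0).astype(int)-10;x1,y1=u.max(0).astype(int)+10
    nl,l,st,ce=cv2.connectedComponentsWithStats((d[y0:y1,x0:x1]>30).astype(np.uint8));print(n,"win",x0,y0,[(x.tolist(),k.round().tolist()) for x,k in zip(st,ce) if x[4]>5][1:])
for phi in np.arange(-.1,2.4,.2):
    P=[(*(o+R@np.array([-.047,.048-r*np.cos(phi)+.004*np.sin(phi)])),.084+r*np.sin(phi)+.004*np.cos(phi)) for r in (.075,.11)]
    ut=proj(ct,P);us=proj(cs,P);uw=proj(c,P)
    print(round(phi,1),"top",ut.round().astype(int).tolist(),smp(t0,ut),smp(t,ut),"wr",uw.round().astype(int).tolist(),smp(w,uw))
E
```

```text
t: 27.85
position: [0.3634, 0.0527, 0.2305]
tcp_rot: [[-0.999, -0.051, 0.0], [-0.051, 0.999, 0.0], [-0.0, 0.0, -1.0]]
contact_force: [-1.2, -0.0, -0.1]
grip_width: -0.0001
grasp_force: 0.0
top win 212 231 [([61, 0, 44, 28, 436], [80.0, 16.0]), ([31, 8, 27, 17, 261], [44.0, 15.0]), ([72, 28, 11, 5, 44], [76.0, 30.0])]
scene win 272 169 [([39, 16, 21, 46, 381], [49.0, 35.0]), ([0, 25, 42, 30, 589], [22.0, 41.0]), ([44, 55, 6, 6, 25], [47.0, 58.0])]
-0.1 top [[301, 254], [316, 256]] [[107, 101, 98], [169, 197, 210]] [[182, 188, 186], [154, 175, 186]] wr [[266, 346], [231, 344]] [[48, 43, 46], [42, 45, 45]]
0.1 top [[301, 253], [316, 255]] [[112, 104, 101], [170, 198, 210]] [[182, 188, 186], [147, 160, 168]] wr [[266, 357], [229, 359]] [[61, 60, 56], [38, 41, 47]]
0.3 top [[300, 252], [315, 253]] [[108, 97, 97], [166, 193, 206]] [[181, 188, 186], [182, 184, 183]] wr [[270, 368], [232, 376]] [[168, 175, 169], [32, 34, 36]]
0.5 top [[297, 251], [311, 252]] [[160, 168, 174], [96, 115, 125]] [[179, 185, 183], [170, 176, 173]] wr [[277, 379], [240, 394]] [[64, 66, 65], [34, 31, 31]]
0.7 top [
[... 663 characters left out ...]
 93]] [[185, 189, 187], [110, 113, 112]] wr [[357, 413], [364, 456]] [[35, 39, 33], None]
1.7 top [[262, 246], [259, 244]] [[133, 141, 141], [112, 119, 123]] [[146, 144, 141], [169, 197, 210]] wr [[375, 412], [395, 454]] [[46, 49, 44], None]
1.9 top [[255, 245], [249, 243]] [[116, 123, 127], [113, 120, 125]] [[154, 189, 205], [168, 197, 209]] wr [[392, 407], [422, 446]] [[30, 31, 26], None]
2.1 top [[250, 245], [240, 242]] [[111, 118, 123], [48, 115, 169]] [[173, 201, 213], [52, 117, 170]] wr [[405, 400], [443, 433]] [[51, 49, 48], None]
2.3 top [[245, 245], [233, 242]] [[158, 166, 171], [59, 117, 168]] [[63, 117, 167], [58, 117, 168]] wr [[415, 391], [457, 417]] [[50, 50, 51], [46, 44, 43]]
```

The top-view difference puts the strap tip near (315,253) px, so φ is about 0.2–0.3 and the strap is nearly closed already. I'll come down on the tab from above and press while watching the force.

```bash
python3 -m crank '0 5 -0.5 0 0 0 0;0 5 -0.5 0 0 0 0;0 4 -0.5 0 0 0 0;0 1.9 0 -3 0 0 0;0 0 0 -4 0 0 0;0 0 0 -2 0 0 0;0 0 0 0 0 0 0'; python3 -m crank '0 0 0 -0.7 0 0 0;0 0 0 0 0 0 0';python3 -m crank '0 0 0 -0.7 0 0 0;0 0 0 0 0 0 0'
```

```text
t: 28.88
position: [0.52, 0.0374, 0.1376]
tcp_rot: [[-0.999, -0.051, -0.007], [-0.051, 0.999, -0.0], [0.007, 0.0, -1.0]]
contact_force: [-0.5, 0.4, -0.6]
grip_width: 0.0
grasp_force: 0.0
t: 29.12
position: [0.5222, 0.0376, 0.134]
tcp_rot: [[-0.999, -0.051, -0.0], [-0.051, 0.999, 0.0], [0.0, 0.0, -1.0]]
contact_force: [0.8, 0.3, 0.0]
grip_width: -0.0002
grasp_force: 0.0
t: 29.38
position: [0.5216, 0.0376, 0.1266]
tcp_rot: [[-0.999, -0.051, -0.001], [-0.051, 0.999, 0.0], [0.001, 0.0, -1.0]]
contact_force: [-0.2, -0.0, 0.3]
grip_width: 0.0001
grasp_force: 0.0
```

```bash
for i in 1; do python3 -m crank '0 0 0 -0.5 0 0 0;0 0 0 0 0 0 0';python3 -m crank '0 0 0 -0.5 0 0 0;0 0 0 0 0 0 0';python3 -m crank '0 0 0 -0.4 0 0 0;0 0 0 0 0 0 0';done | grep -E "pos|contact"
```

```text
position: [0.5218, 0.0377, 0.1216]
contact_force: [-0.1, 0.4, 0.2]
position: [0.5222, 0.0375, 0.1168]
contact_force: [0.5, -0.5, 0.2]
position: [0.5221, 0.0376, 0.1126]
contact_force: [0.2, 0.4, 1.2]
```

```bash
(python3 -m crank '0 0 0 -0.3 0 0 0;0 0 0 0 0 0 0';python3 -m crank '0 0 0 -0.3 0 0 0;0 0 0 0 0 0 0';python3 -m crank '0 0 0 -0.3 0 0 0;0 0 0 0 0 0 0') | grep -E "pos|contact"
```

```text
position: [0.5219, 0.0377, 0.1096]
contact_force: [0.4, -0.5, 2.1]
position: [0.5217, 0.0377, 0.1065]
contact_force: [0.0, -0.3, 1.8]
position: [0.5216, 0.0377, 0.1034]
contact_force: [0.4, 0.1, 1.8]
```

```bash
(python3 -m crank '0 0 0 -0.2 0 0 0;0 0 0 0 0 0 0';python3 -m crank '0 0 0 -0.2 0 0 0';python3 -m crank '0 0 0 0 0 0 0') | grep -E "pos|contact"
```

```text
position: [0.5216, 0.0377, 0.1015]
contact_force: [0.8, -0.7, 1.4]
position: [0.5217, 0.0375, 0.0997]
contact_force: [-0.4, -1.8, 4.4]
position: [0.5216, 0.0377, 0.0995]
contact_force: [-0.3, -1.3, 2.0]
```

```bash
(python3 -m crank '0 0 0 -0.2 0 0 0;0 0 0 0 0 0 0';python3 -m crank '0 0 0 -0.15 0 0 0';python3 -m crank '0 0 0 0 0 0 0') | grep -E "pos|contact"
```

```text
position: [0.5217, 0.0377, 0.0975]
contact_force: [0.3, -1.5, 1.5]
position: [0.5217, 0.0376, 0.0962]
contact_force: [-0.1, -2.6, 5.2]
position: [0.5217, 0.0377, 0.0961]
contact_force: [0.0, -1.2, 2.8]
```

```bash
(python3 -m crank '0 0 0 -0.15 0 0 0';python3 -m crank '0 0 0 0 0 0 0';python3 -m crank '0 0 0 -0.15 0 0 0';python3 -m crank '0 0 0 0 0 0 0') | grep -E "pos|contact"
```

```text
position: [0.5218, 0.0375, 0.0948]
contact_force: [-1.4, -2.2, 4.3]
position: [0.5218, 0.0376, 0.0946]
contact_force: [0.5, -1.6, 3.2]
position: [0.5218, 0.0375, 0.0932]
contact_force: [-0.6, -3.0, 4.8]
position: [0.5218, 0.0377, 0.0931]
contact_force: [-0.1, -1.3, 2.3]
```

```bash
(python3 -m crank '0 0 0 -0.15 0 0 0';python3 -m crank '0 0 0 0 0 0 0';python3 -m crank '0 0 0 -0.15 0 0 0';python3 -m crank '0 0 0 0 0 0 0') | grep -E "pos|contact"
```

```text
position: [0.5218, 0.0376, 0.0918]
contact_force: [-1.1, -2.3, 4.0]
position: [0.5218, 0.0377, 0.0916]
contact_force: [0.0, -1.4, 2.8]
position: [0.5219, 0.0376, 0.0903]
contact_force: [-1.1, -3.5, 5.6]
position: [0.5218, 0.0376, 0.0902]
contact_force: [-0.7, -2.1, 2.6]
```

```bash
(python3 -m crank '0 0 0 -0.15 0 0 0';python3 -m crank '0 0 0 0 0 0 0';python3 -m crank '0 0 0 -0.15 0 0 0';python3 -m crank '0 0 0 0 0 0 0') | grep -E "pos|contact"
```

```text
position: [0.5219, 0.0375, 0.089]
contact_force: [-0.6, -2.8, 7.6]
position: [0.5219, 0.0375, 0.0889]
contact_force: [-1.3, -3.1, 5.7]
position: [0.5219, 0.0374, 0.0878]
contact_force: [-2.3, -3.2, 9.6]
position: [0.5219, 0.0374, 0.0877]
contact_force: [-0.7, -2.5, 7.4]
```

```bash
(python3 -m crank '0 0 0 -0.1 0 0 0';python3 -m crank '0 0 0 0 0 0 0';python3 -m crank '0 0 0 -0.1 0 0 0';python3 -m crank '0 0 0 0 0 0 0') | grep -E "pos|contact"
```

```text
position: [0.5219, 0.0374, 0.0871]
contact_force: [-2.6, -2.8, 12.2]
position: [0.5219, 0.0374, 0.087]
contact_force: [-2.9, -2.8, 9.9]
position: [0.5219, 0.0374, 0.0863]
contact_force: [-5.2, -3.2, 13.3]
position: [0.522, 0.0375, 0.0863]
contact_force: [-3.3, -3.6, 11.4]
```

The pad met the bar at z≈0.0898 and is now pressed 3.5 mm further at the tab, about 11 N pad force with 11–13 N on the tab. That's enough, so I'll lift off.

```bash
python3 -m crank '0 0 0 0.1 0 0 0;0 0 0 0.2 0 0 0;0 0 0 1 0 0 0;0 0 0 4 0 0 0;0 0 0 5 0 0 0;0 -5 0 4 0 0 0;0 -5 0 0 0 0 0;0 -5 0 0 0 0 0;0 0 0 0 0 0 0;0 0 0 0 0 0 0'
python3 - <<'E'
from h import *
c=camera_info("wrist");w=get_image("wrist");t=get_image("top");s=get_image("scene");cv2.imwrite("pics/tf.png",t);cv2.imwrite("pics/sf.png",s);cv2.imwrite("pics/wf.png",w)
t0=cv2.imread("pics/top0.png")
# bystanders: change in top image around eraser, tape, block
for n,(u,v) in dict(eraser=(361,230),tape=(373,189),block=(208,173)).items():
    print(n,cv2.absdiff(t0,t)[v-20:v+20,u-20:u+20].max())
# screw/bar brightness along stop line in top view
th=.05;R=np.array([[np.cos(th),-np.sin(th)],[np.sin(th),np.cos(th)]]);o=np.array([.5667,.0805])
for cc,im in ((camera_info("top"),t),(camera_info("scene"),s)):
    X=np.arange(.06,.1,.002);u=proj(cc,[(*(o+R@np.array([x,0])),.066) for x in X])
    print([int(im[int(round(b)),int(round(a))].mean()) for a,b in u])
E
```

```text
t: 35.12
position: [0.3738, 0.0379, 0.2278]
tcp_rot: [[-0.999, -0.051, 0.001], [-0.051, 0.999, 0.001], [-0.001, 0.001, -1.0]]
contact_force: [0.0, 1.2, 0.7]
grip_width: 0.0002
grasp_force: 0.0
eraser 4
tape 4
block 4
[192, 192, 179, 184, 196, 198, 198, 198, 195, 187, 182, 182, 182, 180, 181, 186, 177, 135, 89, 93, 93]
[246, 244, 236, 236, 237, 242, 243, 243, 241, 229, 229, 224, 186, 186, 210, 212, 141, 124, 93, 93, 80]
```

```bash
python3 -c "
from bench import *
print(close_job())"
```

```text
the job is handed in; nothing more can be done
None
```

The job is handed in at about 35 s: the bar is in both Vs and the strap is clamped at about 11 N (estimated); it was pushed onto the stop at no more than about 8 N, though afterwards that contact was inferred from force and position rather than seen close up. The eraser, tape and block are unmoved; on the first strap push the fingers caught on the tab and briefly pressed with about 34 N.

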